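Pack out and wedge a mill blank in the drilling box

TASK

Get the square blank ready for drilling: lower the hinged guide lid shut over it without slamming it, then fill the gap between the blank and the sloping end block with as many packing pieces from the rack as still leave room for the wedge, each upright on the floor of the drilling box, and leave the spares in the rack. Stand the wedge, thin end down, between the packing and the sloping block, flat side to the packing, and press it down until the whole row is tight against the closed end of the box. Finish while still pressing firmly on the wedge with the fingers, since it must be held tight for the drill, and leave everything else on the bench alone.

Things in the scene. Friction and masses are not known exactly. Their poses are not given: they have to be found in the camera images.
- jig: Drilling box: plywood trough fixed to the bench, 115 x 285 mm. Origin: centre of its underside; x from front to back, y along the trough to its closed end, z up. Trough floor 15 mm above the bench, inside width 53 mm (x +-26.5), walls up to 67 mm above the bench; inner face of the closed end at y = +110 mm. The sloping block closes the -y end.
- lid (a joint): Lid angle in rad: 0 shut, growing as it opens; starts at 0.9 to 1.35. Stiff hinge: it stays where left, 1 to 3 N at its free edge move it. Plywood 12 mm thick, 140 mm long (y), reaching 86 mm from the hinge; a steel guide bush stands 3 mm proud of its top, mid-length, 36 mm from the hinge. Shut, it lies level over the blank, its top 79.5 mm above the bench, its end 30 mm short of the blank's -y end.
- lid_hinge (a point): Middle of the lid's hinge line on the back wall of the box, 67.5 mm above the bench, level with the lid's underside. The line runs along the box's y; the shut lid reaches from it to -x, the open lid stands up from it.
- lid_edge (a point): Middle of the lid's free edge, at its top face; it moves with the lid.
- keeper_foot (a point): Foot of the sloping face of the end block, on the trough floor, mid-width; axes as the box's. The block (body keeper) is hardwood, screwed down, as wide as the trough, 64 mm high above the trough floor, its top 16 to 46 mm behind this point (-y). Its face leans away from the blank 1 mm per 4 mm of height: the gap is wider at the top. Its place along y differs from start to start.
- blank_c (a point): Centre of the blank, a square ash bar 50 x 50 x 150 mm, 0.26 kg, its length along the box's y, lying on the trough floor within 1 mm of the closed end. The gap to pack lies between its -y end (75 mm from this point) and the foot of the sloping face: 12 to 30 mm wide at the floor.
- packer1_c (a point): Centre of a packing piece: hardwood plate 10 mm thick (y) x 46 mm wide (x) x 80 mm tall (z), 30 g. All three are alike. It stands upright in a rack slot, top 88 mm above the bench, upper 48 mm free. In the box it goes the same way round (10 mm along the box's y) and rises 30 mm above the blank, 16 mm above the sloping block. One or two are needed.
- packer2_c (a point): Centre of a second packing piece, the same as the first.
- packer3_c (a point): Centre of a third packing piece, the same as the first.
- wedge_c (a point): Centre of the head of the wedge. Ash, 44 mm wide (x), 110 mm tall, 85 g. The head is the top 30 mm, 32 mm thick (y = +-16 mm); this point is 15 mm below its top. Under the head the +y face runs straight down and the -y face slopes in 1 in 4, as the block's face does. It stands thin end down in the rack, top 118 mm above the bench, leaning up to 3 degrees, already facing the way it goes in the box.
- wedge_toe (a point): Middle of the wedge's thin end, its underside: 12 mm thick, 10 mm to +y of the head's centre and 95 mm below it. The wedge jams when the space at the trough floor between the last packing piece and the foot of the sloping face is 0 to 12 mm; the thin end then stays 4 mm above the floor per mm that the space falls short of 12. With more space it drops to the floor, loose.
- rack: Wooden rack fixed to the bench, 70 x 230 x 40 mm; slot floors 8 mm above the bench. Origin: centre of its underside. Slots run along its x, at y = +80, +30 and -20 mm for the packing pieces (11.6 mm wide) and -79 mm for the wedge (21 mm wide).
- gouge: Turning gouge lying on the bench, 390 mm long, handle 34 mm thick; leave it alone.
- mallet: Turned wooden mallet standing head down, 86 mm across, 235 mm tall; leave it alone.
- bowl: Turned wooden bowl, 130 mm across, 50 mm tall; leave it alone.
- glue: White glue bottle, 56 mm across, 150 mm tall; leave it alone.
Things that resemble listed ones, but are neither listed nor needed, are in the scene too. Leave any pink, white or yellow look-alike of the part that bears packer1_c alone.

How it is judged:
By the outcome, as a careful person would: the job done as asked, in the order asked, and still so for the second after the job is handed in, while the arm keeps its last pose, push and grip.
It also fails if it takes over 72 s, if anything falls off the work surface, if the arm or the gripper's body presses on something with over 40 N, if the wrist force passes 120 N, or if a joint passes its speed limit or range.

ROBOT

A 7-joint arm with a two-finger parallel gripper is mounted at the origin on the work surface. World frame = base frame: x ahead of the robot, y to its left, z up, the work surface at z = 0. Lengths are in m, angles in rad, forces in N, time in s.
With the tool pointing down it reaches from about 0.425 to 0.875 m from the base axis. Payload 4.7 kg.
Tool frame: the origin (TCP) lies midway between the tips of the shut fingers; the grasp point (between the pads) lies 19 mm behind it (ctrl.grip_point_offset is the distance from the TCP to the grasp point, in m); z points along the fingers, y is the line along which they close (so a half turn about z gives the same grasp; the last joint's range is limited). The gripper opens to 87 mm and grips with 3 to 60 N. Pads are 19 mm wide; open, the fingers measure 117 mm over their backs; the gripper's body (75 mm by 190 mm) begins 51 mm behind the grasp point.
Start: joints at [1.256, 0.321, -0.07, 1.45, 0.023, 1.371, -0.057], TCP at [0.21, -0.615, 0.223] pointing down, gripper open.
Joint ranges: [-2.86, 2.86], [-0.3, 2.09], [-1.38, 1.24], [0.06, 2.45], [-1.56, 4.7], [0.09, 2.05], [-2.69, 2.69]. Speed limits (rad/s): [2.57, 2.57, 3.14, 3.14, 3.14, 3.14, 3.14].

INTERFACE

Orientations are given as a rotation vector (axis times angle).
In Python, from bench import ctrl gives the robot as it stands.
- The arm moves only by the tool move_arm, never from a script. Its argument "increments" is text: rows parted by semicolons, each of 7 numbers parted by spaces: the shift along the world's x, y, z in mm, then the turn, a rotation vector about the world's x, y, z in degrees, then the closure in counts, from 0 (fully open) to 255 (shut). A call has exactly 8 rows; each row shifts and turns the commanded pose from where the row before left it; what a row does not reach is not made up. A row lasts 1/12 s, in which the tool goes at most 41.7 mm and 7.16 degrees, less where a joint would pass 70% of its speed; a pose out of reach is approached as far as the arm can. A call with a gripper value outside its range is refused whole. The fingers move at their own pace and stop on an object; "grip_force" is the grip in N (left out, the last holds). Time passes only in rows, so rows that do not move let the fingers close, or fill a call up. It gives the time, the measured TCP pose, the force, the opening and the grip force at its end, in the units of the state.
- ctrl.get_state(): the state, without advancing time (a new reading comes with each control period).
- ctrl.get_image(name): name is "scene" or "top" or "wrist"; returns a dict with "frame" (420x560x3 uint8, red, green, blue), "depth" (420x560 float32, m along the optical axis (not along the pixel's ray), 0 where there is no reading), "fx", "fy", "cx", "cy" (pixels), "position" and "orientation" of the camera in the world. Camera axes: x right, y down, z forward; pixel columns grow to the right and rows downward; lengths in m; the calibration is good to about 2 mm. A picture is of the moment at which its call begins.
- ctrl.close_job(): hands the job in; it is judged then, once.
Trained networks look in a picture, given as the dict that the camera call returned (one of the last four; its "shot" number tells which), for a name from the list of things; names that differ only in an ending like _2 or _b are one class to them, and where a whole thing is asked for, a point or a joint stands for the part that bears it (a point fixed in the world has none). Each returns a list of dicts, best first, with "score" (0 to 1); they miss things now and then, are a little off and sometimes report something else, mostly with a low value. They report only what shows in the picture. A call takes as long as a camera call. They do not tell look-alikes from the thing itself.
- ctrl.find_in(target, picture): "centre" ([x, y, z] in m, in world coordinates, good to about 4 mm: the middle of the surface that is visible of it).
- ctrl.silhouettes(target, picture): "region" (420x560 bool, what is visible of it).
The state is a dict: "time": time; "joint_positions": joint angles; "qd": joint speeds; "joint_torque": joint torques, N m; "position": TCP position; "tool_rot": TCP orientation; "ft_force": force on the tool from outside, world axes, zero at the start; "torque": the same for the moment, N m; "grip_width": opening from 0.0 (shut) to 1.0 (fully open); "grip_force": force on a finger pad.
Only numpy, scipy, OpenCV 4.12 (cv2) and the standard library are available. Lean on these libraries where they do the work, as an engineer would, in place of code of your own. Each camera call takes 0.05 s, during which the arm holds its last target. There are 200 camera calls.

## Working session

There is one attempt and no reset: what is moved stays moved. The work goes in short steps, Python scripts to look and compute and a tool call to move; the robot and the scene stay as the last step left them, time stands still between calls to the robot, and variables do not carry over. Pictures are saved under pics/ and viewed, at most 10 in all, crops included, and the job is handed in when it is done.

Besides the shell and the picture viewer there is one more tool, called after ">>>" as name(argument=value, ...) on one line, values as JSON. move_arm: Moves the arm, as the interface text tells. Its arguments: {"type":"object","properties":{"increments":{"type":"string"},"grip_force":{"type":"number"}},"required":["increments"]}

```bash
ls; mkdir -p pics; cat > h.py <<'E'
import numpy as np, cv2
from scipy.spatial.transform import Rotation as R
from bench import ctrl
def rot(o):
    o=np.array(o,float)
    return o if o.shape==(3,3) else (R.from_quat(o).as_matrix() if o.size==4 else R.from_rotvec(o).as_matrix())
def cloud(im):
    d=im["depth"]; v,u=np.indices(d.shape)
    p=np.stack([(u-im["cx"])/im["fx"]*d,(v-im["cy"])/im["fy"]*d,d],-1)
    w=p@rot(im["orientation"]).T+np.array(im["position"]); w[d==0]=np.nan
    return w
def save(im,n,crop=None,s=1):
    f=im["frame"][:,:,::-1]
    if crop: f=f[crop[1]:crop[3],crop[0]:crop[2]]
    cv2.imwrite("pics/"+n,cv2.resize(f,None,fx=s,fy=s,interpolation=cv2.INTER_CUBIC))
def pix(im,p):
    q=(np.array(p)-im["position"])@rot(im["orientation"])
    return q[0]/q[2]*im["fx"]+im["cx"],q[1]/q[2]*im["fy"]+im["cy"]
E
python3 - <<'E'
from h import *
np.set_printoptions(precision=4,suppress=True)
a=ctrl.get_image("scene");b=ctrl.get_image("top")
f=np.hstack([a["frame"],b["frame"]])[:,:,::-1]
save(a,"s.png",None,1.4);save(b,"t.png",None,1.4)
for n,im in(("scene",a),("top",b)):
    print(n,im["position"],im["orientation"],im["fx"])
    for t in["jig","rack","lid","lid_edge","lid_hinge","keeper_foot","blank_c","packer1_c","wedge_c","wedge_toe"]:
        try:
            for r in ctrl.find_in(t,im)[:5]: print(t,np.array(r["centre"]),round(r["score"],2),np.round(pix(im,r["centre"])))
        except Exception as e: print(t,e)
print(ctrl.get_state())
E
```

```text
pics
scene [1.2519 0.0463 0.9254] [-1.8319 -1.8381  0.6409] 459.1359172600344
jig [0.6215 0.1066 0.0615] 0.89 [308. 226.]
rack [ 0.4978 -0.2688  0.0447] 0.9 [157. 190.]
lid [0.6218 0.1458 0.1172] 0.57 [327. 212.]
lid_edge [0.6272 0.1452 0.1134] 0.92 [326. 215.]
lid_hinge [0.6231 0.1454 0.1163] 0.64 [326. 212.]
keeper_foot [0.5821 0.0014 0.0797] 0.74 [263. 208.]
blank_c [0.587  0.0589 0.0635] 0.45 [287. 214.]
packer1_c [ 0.3721 -0.1877  0.0489] 0.9 [195. 154.]
packer1_c [ 0.5823 -0.1341  0.056 ] 0.8 [206. 214.]
packer1_c [ 0.4376 -0.0963  0.0491] 0.75 [227. 172.]
packer1_c [ 0.5853 -0.2269  0.0482] 0.68 [168. 217.]
wedge_c [ 0.4992 -0.3569  0.0914] 0.62 [117. 178.]
wedge_toe [ 0.5052 -0.3582  0.0922] 0.94 [116. 180.]
top [0.4546 0.0316 1.378 ] [-2.1659  2.1799 -0.0992] 458.55813297523525
jig [0.5872 0.0947 0.0265] 0.73 [251. 203.]
rack [ 0.4703 -0.2659  0.0373] 0.9 [375. 242.]
lid [0.6127 0.1491 0.1297] 0.89 [230. 190.]
lid_edge [0.6164 0.1444 0.1309] 0.86 [231. 189.]
lid_hinge [0.6155 0.1476 0.1309] 0.96 [230. 189.]
keeper_foot [0.5816 0.0105 0.0819] 0.73 [280. 203.]
blank_c [0.5917 
[... 221 characters left out ...]
838] 0.4 [317. 255.]
wedge_c [ 0.4872 -0.3528  0.1226] 0.78 [413. 235.]
wedge_c [0.6131 0.1485 0.1309] 0.58 [230. 190.]
wedge_toe [ 0.4881 -0.3506  0.1199] 0.75 [412. 234.]
{'time': 1.1, 'joint_positions': array([ 1.2561,  0.321 , -0.0701,  1.4505,  0.0226,  1.3708, -0.0569]), 'qd': array([ 0.0002, -0.0005, -0.0003, -0.0006,  0.0001, -0.0008, -0.0014]), 'joint_torque': array([ -0.0001, -49.1118,  -0.403 , -31.2773,  -0.0635,   0.0335,
         0.    ]), 'position': array([ 0.2099, -0.6152,  0.2226]), 'tool_rot': array([ 3.0991,  0.5142, -0.    ]), 'ft_force': array([-0.5081, -0.3921, -0.012 ]), 'torque': array([-0.0366, -0.0025,  0.0062]), 'grip_force': 0.0, 'grip_width': 0.9988212512399121}
```

View pictures.

View pics/s.png

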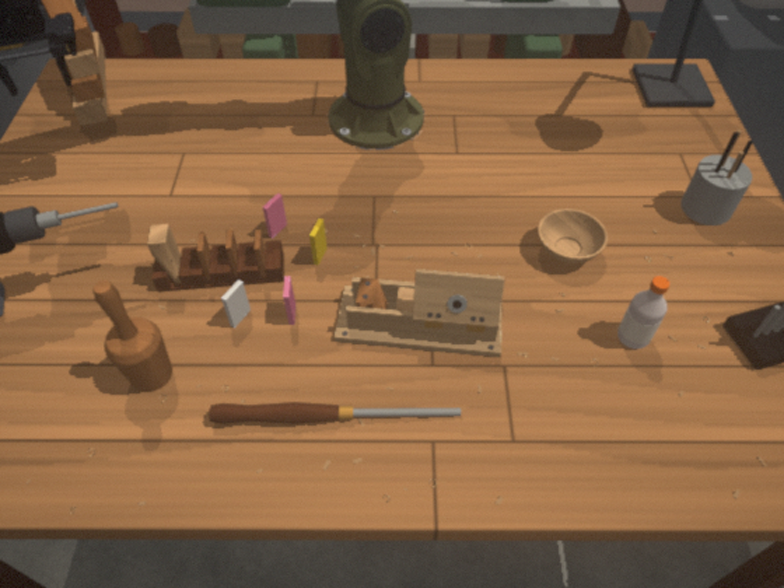

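View pics/t.png

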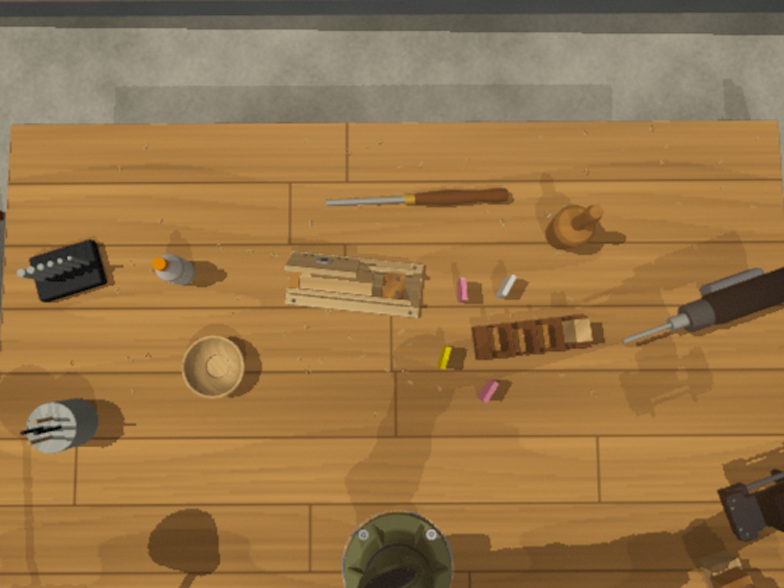

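```bash
python3 - <<'E'
from h import *
import pickle
np.set_printoptions(precision=4,suppress=True)
a=ctrl.get_image("scene");b=ctrl.get_image("top")
pickle.dump((a,b),open("ab.pkl","wb"))
A=cloud(a).reshape(-1,3);B=cloud(b).reshape(-1,3)
def box(P,lo,hi): 
    return P[np.all((P>lo)&(P<hi),1)]
for n,P in(("s",A),("t",B)):
    bench=box(P,[.4,-.06,-.02],[.5,.3,.02]); print(n,"bench z",np.median(bench[:,2]))
    for nm,lo,hi in(("jigbase",[.5,-.08,.006],[.7,.27,.2]),("walls",[.5,-.08,.055],[.7,.27,.075]),("keepertop",[.5,-.08,.074],[.7,.06,.085]),("rack",[.4,-.42,.015],[.56,-.12,.2]),("packtops",[.4,-.30,.075],[.56,-.12,.095]),("wedgetop",[.4,-.42,.105],[.56,-.30,.13]),("lid",[.5,.03,.09],[.72,.25,.25])):
        Q=box(P,lo,hi)
        r=cv2.minAreaRect((Q[:,:2]*1000).astype(np.float32)); print(nm,len(Q),np.round(r[0],1),np.round(r[1],1),round(r[2],1),"zmax",np.percentile(Q[:,2],[50,98]))
    Q=box(P,[.4,-.30,.075],[.56,-.12,.095])
    if len(Q)>5:
        _,l,c=cv2.kmeans(Q[:,:2].astype(np.float32),3,None,(3,50,1e-5),5,1);print(c)
    Q=box(P,[.5,.03,.09],[.72,.25,.25]); c=np.median(Q,0);print("lid",c,np.linalg.svd(Q-Q.mean(0),full_matrices=False)[2])
E
```

```text
s bench z 0.0006108592140242064
jigbase 5964 [605.2  86.5] [284.5 147. ] 83.8 zmax [0.0649 0.1484]
walls 883 [594.3  93. ] [257.6  82.8] 79.5 zmax [0.0655 0.0742]
keepertop 256 [579.5  -1. ] [31.4 55.5] 83.7 zmax [0.0792 0.082 ]
rack 2882 [ 504.2 -265.2] [136.7 252.5] 5.8 zmax [0.041  0.1188]
packtops 241 [ 501.6 -216.8] [116.3 166. ] 0.3 zmax [0.0867 0.091 ]
wedgetop 248 [ 485.3 -364.2] [48.7 33.1] 5.9 zmax [0.1174 0.1207]
lid 1828 [615.9 145.7] [139.7  44. ] 83.9 zmax [0.1232 0.1503]Traceback (most recent call last):
  File "<stdin>", line 16, in <module>
cv2.error: OpenCV(4.12.0) /io/opencv/modules/core/src/kmeans.cpp:259: error: (-215:Assertion failed) (unsigned)_labels.at<int>(i) < (unsigned)K in function 'kmeans'
```

```bash
cat > m.py <<'E'
from h import *
import pickle
np.set_printoptions(precision=4,suppress=True)
a,b=pickle.load(open("ab.pkl","rb"))
def box(P,lo,hi): return P[np.all((P>lo)&(P<hi),1)]
E
python3 - <<'E'
from m import *
for n,im in(("s",a),("t",b)):
    P=cloud(im).reshape(-1,3);P=P[~np.isnan(P).any(1)]
    print(n)
    if n=="t":
        for nm,lo,hi in(("jigbase",[.5,-.08,.006],[.7,.27,.2]),("keepertop",[.5,-.08,.074],[.7,.06,.085]),("rack",[.43,-.42,.03],[.54,-.14,.2]),("wedgetop",[.4,-.42,.105],[.56,-.30,.13]),("lid",[.5,.03,.09],[.72,.25,.25])):
            Q=box(P,lo,hi);r=cv2.minAreaRect((Q[:,:2]*1000).astype(np.float32)); print(nm,len(Q),np.round(r[0],1),np.round(r[1],1),round(r[2],1),np.percentile(Q[:,2],[50,98]))
    Q=box(P,[.43,-.31,.075],[.53,-.14,.093])
    t=np.radians(5.9);ey=np.array([-np.sin(t),np.cos(t)]);ex=np.array([ey[1],-ey[0]])
    s=Q[:,:2]@ey; print("packtop s hist",np.histogram(s,bins=np.arange(s.min(),s.max()+.005,.005)))
    for lo in np.unique(np.round(s,2)): 
        k=abs(s-lo)<.005
        if k.sum()>8: print(lo,k.sum(),Q[k].mean(0),np.percentile(Q[k][:,:2]@ex,[2,98]))
    Q=box(P,[.5,.03,.095],[.72,.25,.25]); c=Q.mean(0);print("lid",c,np.linalg.svd(Q-c,full_matrices=False)[2],Q[:,2].max())
    t=np.radians(-6.2);ey=np.array([-np.sin(t),np.cos(t)]);ex=np.array([ey[1],-ey[0]])
    # trough profile along y mid-width, blank ref
    C=cloud(im)
    o=np.array([.5795,-.001])
    for d in range(-20,70,3):
        r=[]
        for x in (-12,0,12):
            q=o+ey*d/1000+ex*x/1000
            # nearest cloud pts
            k=np.linalg.norm(P[:,:2]-q,axis=1)<.003
            r.append(round(float(np.median(P[k][:,2]))*1000,1) if k.sum() else None)
        print(d,r,end="; ")
    print()
E
```

```text
s
packtop s hist (array([36, 42, 10,  0,  0,  0,  0,  0,  0,  3, 34, 43,  4,  0,  0,  0,  0,
        0,  0,  1, 37, 37,  3]), array([-0.3519, -0.3469, -0.3419, -0.3369, -0.3319, -0.3269, -0.3219,
       -0.3169, -0.3119, -0.3069, -0.3019, -0.2969, -0.2919, -0.2869,
       -0.2819, -0.2769, -0.2719, -0.2669, -0.2619, -0.2569, -0.2519,
       -0.2469, -0.2419, -0.2369]))
-0.35 47 [ 0.4795 -0.301   0.0868] [0.4219 0.4654]
-0.34 41 [ 0.4787 -0.2951  0.0844] [0.4221 0.4666]
-0.3 53 [ 0.4717 -0.2512  0.0865] [0.4165 0.4631]
-0.29 31 [ 0.4692 -0.246   0.0844] [0.418 0.462]
-0.25 50 [ 0.4743 -0.2006  0.0864] [0.4241 0.4723]
-0.24 28 [ 0.4741 -0.1952  0.0848] [0.4276 0.4705]
lid [0.6165 0.1458 0.1251] [[ 0.1087  0.9941  0.0034]
 [ 0.4771 -0.0491 -0.8775]
 [ 0.8721 -0.097   0.4796]] 0.15272924811343025
-20 [None, None, None]; -17 [77.9, 78.2, 79.8]; -14 [79.4, 79.7, 79.3]; -11 [79.3, 79.4, 79.2]; -8 [78.7, 79.3, 79.6]; -5 [79.4, 78.8, 79.7]; -2 [78.8, 79.5, 80.0]; 1 [80.3, 79.0, 81.2]; 4 [79.9, 79.0, 79.5]; 7 [80.4, 79.2, 79.0]; 10 [79.6, 79.1, 79.5]; 13 [79.1, 79.5, 78.7]; 16 [70.8, 72.4, 69.
[... 1491 characters left out ...]
4833596016
-20 [13.6, 12.2, 12.5]; -17 [16.1, 15.2, 16.0]; -14 [17.4, 47.2, 20.5]; -11 [75.6, 77.2, 78.0]; -8 [79.8, 82.1, 78.6]; -5 [81.2, 80.2, 78.7]; -2 [85.5, 81.3, 78.9]; 1 [82.2, 78.6, 79.5]; 4 [78.1, 79.2, 80.3]; 7 [77.2, 78.9, 81.5]; 10 [77.8, 78.9, 81.5]; 13 [79.4, 80.3, 82.7]; 16 [77.0, 80.3, 79.8]; 19 [69.3, 72.4, 72.9]; 22 [63.5, 61.4, 58.0]; 25 [50.6, 47.1, 49.7]; 28 [38.9, 40.4, 40.9]; 31 [24.7, 23.0, 21.2]; 34 [16.2, 14.1, 17.4]; 37 [17.2, 13.6, 9.5]; 40 [15.8, 13.1, 11.1]; 43 [10.9, 14.6, 12.8]; 46 [11.1, 12.9, 13.3]; 49 [13.1, 19.2, 16.0]; 52 [25.7, 13.6, 19.3]; 55 [50.2, 63.0, 40.7]; 58 [67.1, 65.9, 63.7]; 61 [66.4, 65.8, 65.0]; 64 [66.4, 64.1, 64.2]; 67 [66.0, 64.2, 65.1];
```

>>> move_arm(increments="24 33 11 0 0 6.5 255;26 35 11 0 0 7 255;26 35 11 0 0 7 255;26 35 11 0 0 7 255;26 35 11 0 0 7 255;26 35 11 0 0 7 255;26 35 11 0 0 7 255;26 35 11 0 0 7 255")

```text
time: 1.87
position: [0.403, -0.3539, 0.3056]
tool_rot: [2.497, 1.905, -0.0]
ft_force: [-0.2, -0.6, -0.6]
grip_width: 0.479
grip_force: 0.0
```

>>> move_arm(increments="18 22 7 0 0 7 255;18 22 7 0 0 7 255;12 15 6 0 0 5 255;6 8 2 0 0 2.7 255;0 0 0 0 0 0 255;0 0 0 0 0 0 255;0 0 0 0 0 0 255;0 0 0 0 0 0 255")

```text
time: 2.53
position: [0.4551, -0.29, 0.3263]
tool_rot: [-2.105, -2.331, 0.001]
ft_force: [-0.0, -0.3, -0.0]
grip_width: 0.004
grip_force: 0.0
```

```bash
python3 - <<'E'
from h import *
import pickle
w=ctrl.get_image("wrist");pickle.dump(w,open("w1.pkl","wb"));save(w,"w1.png")
print(w["position"],w["orientation"],w["fx"],ctrl.get_state())
for t in["packer1_c","wedge_c","rack"]:
    for r in ctrl.find_in(t,w)[:5]: print(t,np.array(r["centre"]),round(r["score"],2),np.round(pix(w,r["centre"])))
E
```

```text
[ 0.44718856 -0.20656646  0.48725654] [2.82966701 0.14374311 0.02157308] 342.6652648539197 {'time': 2.5833, 'joint_positions': array([ 0.93557024,  0.07680173, -0.44348654,  1.54140694,  0.03321619,
        1.53149176,  0.59420414]), 'qd': array([-0.00152805, -0.00064991, -0.0055173 , -0.00136458, -0.00288993,
       -0.00114238,  0.00330071]), 'joint_torque': array([-1.89661807e-01, -3.36341178e+01, -1.11616082e+00, -3.18731332e+01,
       -3.99157859e-02,  7.81555683e-02, -4.90982071e-03]), 'position': array([ 0.45518901, -0.28989837,  0.32637069]), 'tool_rot': array([-2.10455116e+00, -2.33167448e+00,  6.54930633e-04]), 'ft_force': array([-0.19457607,  0.27356682, -0.2710902 ]), 'torque': array([ 0.0258238 , -0.10452825, -0.02273001]), 'grip_force': 0.0, 'grip_width': 0.0040440481609798525}
packer1_c [ 0.565  -0.1417  0.0743] 0.89 [392.  47.]
packer1_c [ 0.5705 -0.2287  0.0759] 0.83 [383. 128.]
packer1_c [ 0.4402 -0.1075  0.0341] 0.82 [283.   9.]
packer1_c [ 0.4714 -0.1985  0.089 ] 0.74 [303.  92.]
packer1_c [ 0.3663 -0.1877  0.0808] 0.63 [209.  72.]
wedge_c [ 0.4872 -0.3492  0.1165] 0.6 [302. 230.]
rack [ 0.4682 -0.2452  0.0414] 0.71 [293. 131.]
```

View pics/w1.png

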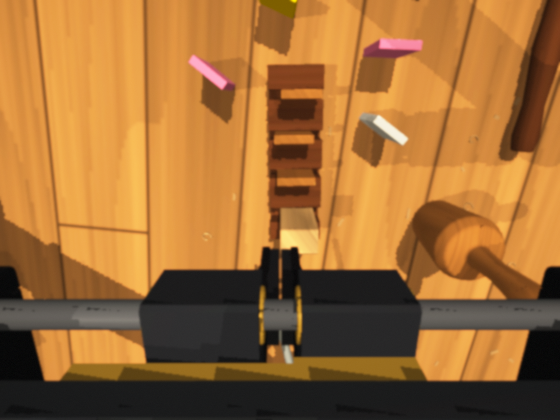

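>>> move_arm(increments="15 29 -3 0 0 -1.5 255;15 29 -3 0 0 -1.5 255;15 29 -3 0 0 -1.5 255;15 29 -3 0 0 -1.5 255;15 29 -3 0 0 -1.5 255;15 29 -3 0 0 -1.5 255;15 29 -3 0 0 -1.5 255;15 29 -3 0 0 -1.5 255")

```text
time: 3.4
position: [0.5766, -0.0557, 0.3027]
tool_rot: [2.336, 2.1, -0.0]
ft_force: [1.1, -0.9, -0.3]
grip_width: 0.005
grip_force: 0.0
```

>>> move_arm(increments="0 0 0 0 0 0 255;0 0 0 0 0 0 255;0 0 0 0 0 0 255;0 0 0 0 0 0 255;0 0 0 0 0 0 255;0 0 0 0 0 0 255;0 0 0 0 0 0 255;0 0 0 0 0 0 255")

```text
time: 4.07
position: [0.576, -0.0573, 0.3029]
tool_rot: [2.335, 2.102, -0.0]
ft_force: [0.0, -0.5, -0.5]
grip_width: 0.006
grip_force: 0.0
```

```bash
cat > an.py <<'E'
from m import *
def ax(deg):
    t=np.radians(deg);ey=np.array([-np.sin(t),np.cos(t)]);return np.array([ey[1],-ey[0]]),ey
E
python3 - <<'E'
from an import *
w=ctrl.get_image("wrist");pickle.dump(w,open("w2.pkl","wb"));save(w,"w2.png")
st=ctrl.get_state();print(st["position"],st["tool_rot"],w["position"])
w1=pickle.load(open("w1.pkl","rb"))
P=cloud(w1).reshape(-1,3);P=P[~np.isnan(P).any(1)]
print("RACK bench",np.median(box(P,[.35,-.3,-.02],[.4,-.2,.02])[:,2]))
for nm,lo,hi in(("rack",[.43,-.42,.03],[.54,-.14,.05]),("wedgetop",[.4,-.42,.112],[.56,-.30,.13])):
    Q=box(P,lo,hi);r=cv2.minAreaRect((Q[:,:2]*1000).astype(np.float32)); print(nm,len(Q),np.round(r[0],1),np.round(r[1],1),round(r[2],1),np.percentile(Q[:,2],[5,50,98]))
ex,ey=ax(6)
Q=box(P,[.43,-.31,.08],[.53,-.14,.095])
s=Q[:,:2]@ey;x=Q[:,:2]@ex
for lo,hi in((-.36,-.325),(-.32,-.275),(-.27,-.22)):
    k=(s>lo)&(s<hi); m=np.percentile(s[k],[3,97]);n=np.percentile(x[k],[3,97]);c=ex*n.mean()+ey*m.mean();print("pack",k.sum(),c,"thick",np.diff(m),"wid",np.diff(n),np.median(Q[k][:,2]))
P=cloud(w).reshape(-1,3);P=P[~np.isnan(P).any(1)]
print("JIG bench",np.median(box(P,[.45,-.05,-.02],[.5,.1,.02])[:,2]))
Q=box(P,[.5,-.08,.074],[.7,.06,.085]);r=cv2.minAreaRect((Q[:,:2]*1000).astype(np.float32));print(r)
ex,ey=ax(-6.2); o=np.array(r[0])/1000
for d in range(-20,70,2):
    rr=[]
    for x in (-16,-8,0,8,16):
        q=o+ey*d/1000+ex*x/1000
        k=np.linalg.norm(P[:,:2]-q,axis=1)<.002
        rr.append(round(float(np.median(P[k][:,2]))*1000) if k.sum() else None)
    print(d,rr,end="; ")
print()
for y in (-.1,-.05,0.03): # cross profile at blank / floor
    q0=o+ey*.07
for d in (-40,40,70):
    print("cross",d,[(x,round(float(np.median(P[k][:,2]))*1000)) for x in range(-62,64,3) for k in [np.linalg.norm(P[:,:2]-(o+ey*d/1000+ex*x/1000),axis=1)<.003] if k.sum()])
for t in["keeper_foot","blank_c","lid_hinge","lid_edge"]:
    for r in ctrl.find_in(t,w)[:2]: print(t,np.array(r["centre"]),round(r["score"],2))
E
```

```text
[ 0.5761 -0.0571  0.3029] [ 2.3344  2.1019 -0.    ] [0.5854 0.0262 0.4638]
RACK bench -0.0013918779075137167
rack 6221 [ 474.  -279.5] [ 70.2 228.8] 6.2 [0.0371 0.0386 0.0423]
wedgetop 872 [ 485.2 -364.3] [43.9 32.6] 5.7 [0.1146 0.1165 0.118 ]
pack 362 [ 0.4753 -0.2994] thick [0.0099] wid [0.042] 0.08656161168909862
pack 377 [ 0.4673 -0.2501] thick [0.0097] wid [0.0428] 0.0865392280164956
pack 393 [ 0.4699 -0.1999] thick [0.0095] wid [0.0422] 0.08667309290126068
JIG bench -0.0013522243137353562
((578.454345703125, -0.7797279357910156), (31.022079467773438, 52.3604621887207), 83.73992156982422)
-20 [391, 391, 389, 388, 391]; -18 [388, 388, 387, 387, 388]; -16 [78, 77, 77, 77, 78]; -14 [77, 77, 78, 77, 78]; -12 [78, 78, 78, 78, 78]; -10 [78, 78, 77, 78, 78]; -8 [78, 77, 78, 78, 77]; -6 [78, 78, 77, 77, 78]; -4 [78, 78, 78, 78, 79]; -2 [79, 78, 78, 78, 79]; 0 [79, 78, 78, 78, 79]; 2 [78, 78, 77, 78, 78]; 4 [78, 78, 78, 78, 77]; 6 [78, 78, 78, 78, 78]; 8 [78, 78, 78, 78, 78]; 10 [77, 78, 78, 77, 78]; 12 [78, 78, 78, 78, 78]; 14 [77, 77, 77, 76, 76]; 16 [70, 72, 71, 70, 71]; 18 [62, 63, 6
[... 1425 characters left out ...]
, 66), (34, 66), (37, 65), (40, 14), (43, 14), (46, 14), (49, 14), (52, 14), (55, 13), (58, 12), (61, -2)]
cross 70 [(-62, -2), (-59, -2), (-56, 14), (-53, 14), (-50, 14), (-47, 14), (-44, 14), (-41, 14), (-38, 65), (-35, 65), (-32, 66), (-29, 65), (-26, 64), (-23, 64), (-20, 64), (-17, 63), (-14, 64), (-11, 64), (-8, 64), (-5, 64), (-2, 64), (1, 64), (4, 64), (7, 64), (10, 64), (13, 63), (16, 63), (19, 63), (22, 63), (25, 63), (28, 66), (31, 66), (34, 66), (37, 66), (40, 14), (43, 13), (46, 13), (49, 14), (52, 14), (55, 14), (58, 6), (61, -1)]
keeper_foot [0.5795 0.0036 0.0773] 0.85
blank_c [0.584  0.0751 0.0622] 0.92
lid_hinge [0.6086 0.0899 0.1204] 0.6
lid_edge [0.6079 0.0939 0.1223] 0.81
```

View pics/w2.png

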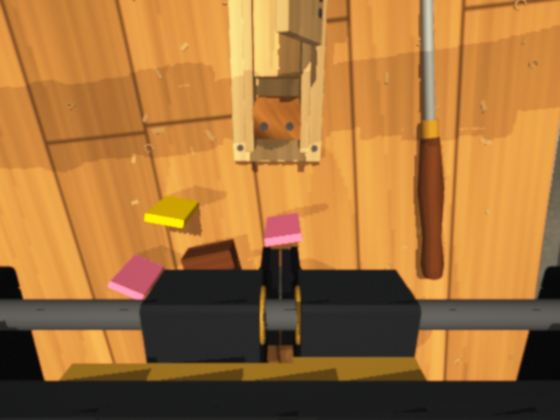

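```bash
python3 - <<'E'
from an import *
ims=[pickle.load(open("w2.pkl","rb"))]+[ctrl.get_image("wrist") for _ in range(3)]
ex,ey=ax(-6.2);o=np.array([.57845,-.00078])
for w in ims:
    P=cloud(w).reshape(-1,3);P=P[~np.isnan(P).any(1)]
    P[:,2]+=.0014
    d=(P[:,:2]-o)@ey*1000;x=(P[:,:2]-o)@ex*1000;z=P[:,2]*1000
    f=(abs(x)<22)
    k=f&(z>22)&(z<58)&(d>40)&(d<60);F=np.median(d[k]);c=np.polyfit(z[k],d[k],1)
    s=f&(z>20)&(z<74)&(d<40)&(d>10);p=np.polyfit(z[s],d[s],1)
    t=f&(z>62)&(z<68)&(d>45)&(d<70)
    kt=f&(z>76)&(z<82)&(abs(d)<30)
    print("blank face",k.sum(),F,np.polyval(c,[15,65]),"slope",s.sum(),p,"foot",np.polyval(p,15),np.polyval(p,79),"top start",d[t].min(),np.percentile(d[t],1),"keeper top",np.percentile(d[kt],[.5,99.5]))
# walls & closed end & lid
w=ims[0];fx=(abs(z-66.5)<2)&(d>55)&(d<140)
for lo,hi in((-45,-20),(20,45)):
    g=(abs(z-67)<1.6)&(d>20)&(d<48)&(x>lo)&(x<hi);print("wall x",np.percentile(x[g],[1,99]))
g=(abs(x)<20)&(z>10)&(d>60);print("far",d[g].max())
E
```

```text
blank face 59 50.016462271159625 [50.0315 50.0087] slope 477 [-0.2513 34.1251] foot 30.35533161356785 14.271073590580897 top start 49.90524074388388 49.972992460563866 keeper top [-15.4022  14.6214]
blank face 67 50.02932997455815 [50.0273 50.0112] slope 485 [-0.2512 34.1193] foot 30.351226688091515 14.274275248031078 top start 50.48324902765484 50.556653318072314 keeper top [-15.7272  15.1781]
blank face 62 50.028934569085195 [50.011  50.0224] slope 489 [-0.2513 34.123 ] foot 30.354027036920716 14.272880464581732 top start 50.462971106305545 50.57186832220676 keeper top [-15.7285  15.2203]
blank face 59 50.038818741364366 [50.0117 50.0338] slope 474 [-0.2516 34.1526] foot 30.37863288737368 14.276386730040247 top start 50.57637637234506 50.615854183574 keeper top [-15.7646  15.2401]
wall x [-35.7987 -26.4265]
wall x [27.0593 36.5215]
far 124.01250128107768
```

>>> move_arm(increments="10.5 33.4 0 0 0 0 255;10.5 33.4 0 0 0 0 255;10.5 33.4 0 0 0 0 255;10.5 33.4 0 0 0 0 255;10.5 33.4 0 0 0 0 255;10.5 33.4 -18 0 0 0 255;0 0 -30 0 0 0 255;0 0 -30 0 0 0 255")

```text
time: 5.13
position: [0.6393, 0.1484, 0.2246]
tool_rot: [-2.327, -2.109, -0.005]
ft_force: [0.1, -1.0, -0.2]
grip_width: 0.005
grip_force: 0.0
```

>>> move_arm(increments="0 0 -30 0 0 0 255;0 0 -30 0 0 0 255;0 0 -20 0 0 0 255;0 0 -10 0 0 0 255;-5 0.5 0 0 0 0 255;-4 0.4 0 0 0 0 255;-3 0.3 0 0 0 0 255;0 0 0 0 0 0 255")

```text
time: 5.8
position: [0.6275, 0.1458, 0.137]
tool_rot: [2.332, 2.103, 0.004]
ft_force: [-0.6, -0.4, 0.4]
grip_width: -0.001
grip_force: 0.0
```

>>> move_arm(increments="-2 0.2 0 0 0 0 255;-2 0.2 0 0 0 0 255;-2 0.2 0 0 0 0 255;-2 0.2 0 0 0 0 255;-2 0.2 0 0 0 0 255;-1 0.1 0 0 0 0 255;0 0 0 0 0 0 255;0 0 0 0 0 0 255")

```text
time: 6.47
position: [0.6162, 0.146, 0.1349]
tool_rot: [2.334, 2.103, 0.0]
ft_force: [1.0, 0.3, 1.3]
grip_width: 0.006
grip_force: 0.5
```

>>> move_arm(increments="-4.1 0.5 -2.2 0 0 0 255;-4.1 0.5 -2.2 0 0 0 255;-4.1 0.5 -2.2 0 0 0 255;-4.1 0.5 -2.2 0 0 0 255;-3.4 0.4 -3.2 0 0 0 255;-3.4 0.4 -3.2 0 0 0 255;-3.4 0.4 -3.2 0 0 0 255;-3.4 0.4 -3.2 0 0 0 255")

```text
time: 7.13
position: [0.5857, 0.1497, 0.1127]
tool_rot: [2.334, 2.103, -0.0]
ft_force: [1.1, 0.7, 0.8]
grip_width: 0.003
grip_force: 0.6
```

>>> move_arm(increments="-2.5 0.3 -4 0 0 0 255;-2.5 0.3 -4 0 0 0 255;-2.5 0.3 -4 0 0 0 255;-2.5 0.3 -4 0 0 0 255;-1.8 0.2 -4 0 0 0 255;-1.8 0.2 -4 0 0 0 255;-1 0.1 -3 0 0 0 255;0 0 -2 0 0 0 255")

```text
time: 7.8
position: [0.5709, 0.1514, 0.0835]
tool_rot: [-2.333, -2.103, 0.001]
ft_force: [-0.8, 1.1, 1.6]
grip_width: 0.0
grip_force: 0.5
```

Press the last bit gently.

>>> move_arm(increments="0 0 -1.5 0 0 0 255;0 0 -1.5 0 0 0 255;0 0 -1.2 0 0 0 255;0 0 -1 0 0 0 255;0 0 -1 0 0 0 255;0 0 0 0 0 0 255;0 0 0 0 0 0 255;0 0 0 0 0 0 255")

```text
time: 8.47
position: [0.5713, 0.1514, 0.0798]
tool_rot: [2.333, 2.103, -0.002]
ft_force: [-5.7, -2.3, 12.9]
grip_width: 0.011
grip_force: 6.3
```

>>> move_arm(increments="0 0 40 0 0 1.5 64;-3 -10 40 0 0 1.5 64;-10.5 -36 7 0 0 1.5 64;-10.5 -36 7 0 0 1.5 64;-10.5 -36 7 0 0 1.5 64;-10.5 -36 7 0 0 1.5 64;-10.5 -36 7 0 0 1.5 64;-10.5 -36 7 0 0 1.5 64")

```text
time: 9.13
position: [0.5049, -0.0764, 0.2005]
tool_rot: [2.099, 2.336, 0.0]
ft_force: [0.8, -0.6, 0.9]
grip_width: 0.525
grip_force: 0.0
```

>>> move_arm(increments="-8.9 -31.3 0 0 0 0 64;-8.9 -31.3 0 0 0 0 64;-8.9 -31.3 0 0 0 0 64;-8.7 -31.3 0 0 0 0 64;0 0 -30 0 0 0 64;0 0 -30 0 0 0 64;0 0 -20 0 0 0 64;0 0 -10 0 0 0 64")

```text
time: 9.8
position: [0.4683, -0.1994, 0.1071]
tool_rot: [-2.099, -2.332, 0.002]
ft_force: [-0.2, 0.4, 0.3]
grip_width: 0.749
grip_force: 0.0
```

>>> move_arm(increments="0 0 0 0 0 0 64;0 0 0 0 0 0 64;0 0 0 0 0 0 64;0 0 0 0 0 0 64;0 0 0 0 0 0 64;0 0 0 0 0 0 64;0 0 0 0 0 0 64;0 0 0 0 0 0 64")

```text
time: 10.47
position: [0.4703, -0.1999, 0.1103]
tool_rot: [2.101, 2.335, 0.0]
ft_force: [-0.5, 0.7, 0.4]
grip_width: 0.75
grip_force: 0.0
```

```bash
python3 - <<'E'
from an import *
w=ctrl.get_image("wrist");save(w,"w3.png");st=ctrl.get_state();print(st["position"],st["tool_rot"],st["grip_width"],w["position"])
P=cloud(w).reshape(-1,3);P=P[~np.isnan(P).any(1)]
ex,ey=ax(6)
Q=box(P,[.42,-.23,.08],[.52,-.16,.095]);print(len(Q))
if len(Q)>20:
    s=Q[:,:2]@ey;x=Q[:,:2]@ex;m=np.percentile(s,[3,97]);n=np.percentile(x,[3,97]);print(ex*n.mean()+ey*m.mean(),np.diff(m),np.diff(n))
E
```

```text
[ 0.4702 -0.1999  0.1102] [ 2.1011  2.3351 -0.    ] 0.7471740534838485 [ 0.4619 -0.1164  0.2712]
1504
[ 0.4701 -0.1994] [0.0096] [0.0429]
```

View pics/w3.png

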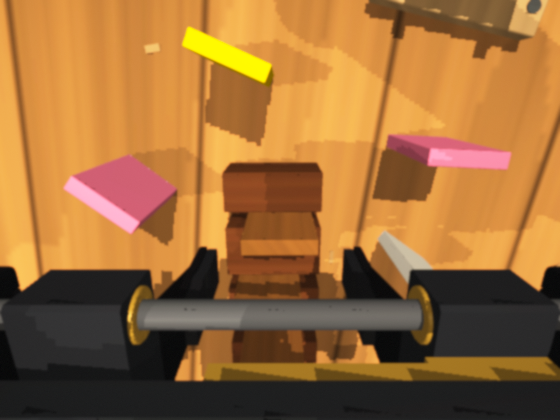

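>>> move_arm(increments="0 0 -15 0 0 0 64;0 0 -15 0 0 0 64;0 0 -10 0 0 0 64;0 0 -6 0 0 0 64;0 0 0 0 0 0 64;0 0 0 0 0 0 255;0 0 0 0 0 0 255;0 0 0 0 0 0 255", grip_force=15)

```text
time: 11.18
position: [0.4708, -0.2001, 0.0648]
tool_rot: [2.1, 2.334, 0.001]
ft_force: [0.1, 1.2, -0.1]
grip_width: 0.603
grip_force: 0.0
```

>>> move_arm(increments="0 0 0 0 0 0 255;0 0 0 0 0 0 255;0 0 0 0 0 0 255;0 0 5 0 0 0 255;0 0 15 0 0 0 255;0 0 30 0 0 0 255;0 0 30 0 0 0 255;0 0 20 0 0 0 255")

```text
time: 11.85
position: [0.471, -0.1999, 0.1668]
tool_rot: [2.099, 2.334, 0.001]
ft_force: [0.5, -0.7, -0.0]
grip_width: 0.524
grip_force: 15.0
```

```bash
python3 - <<'E'
from an import *
for n in("scene",):
    im=ctrl.get_image(n);save(im,"s4.png",(130,110,390,290),2.8)
st=ctrl.get_state();print(st["position"],st["tool_rot"],st["grip_width"]*87,st["grip_force"])
E
```

```text
[ 0.473  -0.2008  0.1704] [2.0955 2.3294 0.0028] 45.65672242014697 14.999847700819373
```

View pics/s4.png

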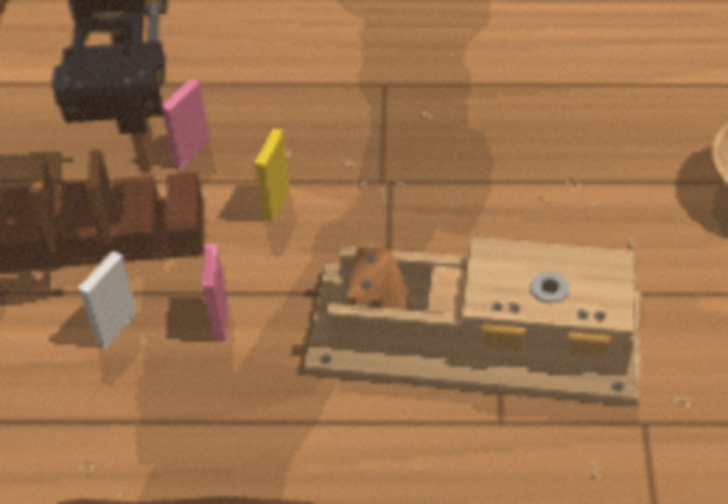

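>>> move_arm(increments="6 12 5 0 0 -1.5 255;12.5 26.5 5 0 0 -1.5 255;12.5 26.5 5 0 0 -1.5 255;12.5 26.5 0 0 0 -1.5 255;12.5 26.5 0 0 0 -1.5 255;12.5 26.5 0 0 0 -1.5 255;12.5 26.5 0 0 0 -1.5 255;12.5 26.5 0 0 0 -1.5 255")

```text
time: 12.57
position: [0.5639, -0.0011, 0.1791]
tool_rot: [2.335, 2.101, -0.0]
ft_force: [0.4, -0.5, -1.1]
grip_width: 0.523
grip_force: 15.0
```

>>> move_arm(increments="12 26 0 0 0 -0.2 255;6 14 0 0 0 0 255;1.9 4.3 0 0 0 0 255;0 0 -15 0 0 0 255;0 0 -12 0 0 0 255;0 0 0 0 0 0 255;0 0 0 0 0 0 255;0 0 0 0 0 0 255")

```text
time: 13.23
position: [0.5835, 0.0409, 0.1522]
tool_rot: [2.339, 2.097, -0.0]
ft_force: [0.3, -0.5, -1.0]
grip_width: 0.525
grip_force: 15.0
```

```bash
python3 - <<'E'
from an import *
w=ctrl.get_image("wrist");st=ctrl.get_state();print(st["position"],st["tool_rot"],st["grip_width"]*87)
save(w,"w5.png")
P=cloud(w).reshape(-1,3);P=P[~np.isnan(P).any(1)]
ex,ey=ax(-6.2);o=np.array([.57845,-.00078])
P[:,2]+=.0014
d=(P[:,:2]-o)@ey*1000;x=(P[:,:2]-o)@ex*1000;z=P[:,2]*1000
for zz in range(80,190,10):
    k=(abs(x)<22)&(abs(z-zz)<5)&(d>20)&(d<75)
    if k.sum()>5: print(zz,k.sum(),np.percentile(d[k],[2,50,98]),np.percentile(x[k],[2,98]))
k=(z>62)&(z<68)&(abs(x)<22)&(d>30)&(d<75);print("blank start",k.sum(),np.percentile(d[k],[1,5]) if k.sum() else "")
for lo,hi in((-45,-20),(20,45)):
    g=(abs(z-67)<2)&(d>20)&(d<75)&(x>lo)&(x<hi);print("wall x",g.sum(),np.percentile(x[g],[1,99]) if g.sum() else "")
E
```

```text
[0.5838 0.0411 0.1525] [2.3383 2.097  0.0004] 45.81901091714182
100 305 [46.8877 47.2982 47.7977] [-21.1028  20.9967]
110 389 [46.8052 47.348  47.7512] [-20.8858  21.2567]
120 440 [46.8179 47.31   47.8065] [-21.1232  20.8919]
130 511 [46.7363 47.3193 47.8216] [-21.0748  21.072 ]
140 589 [46.6968 47.2809 47.8109] [-21.0623  20.9575]
150 702 [46.6731 47.2613 47.8485] [-21.1811  21.1994]
160 813 [46.5687 47.2472 47.9491] [-21.7187  21.0764]
170 1145 [37.77   47.1608 47.8464] [-21.4607  21.0566]
180 1679 [37.7876 42.7385 47.4799] [-21.285   21.1173]
blank start 1906 [50.0348 51.0862]
wall x 978 [-36.0805 -20.3171]
wall x 970 [20.6015 36.5897]
```

View pics/w5.png

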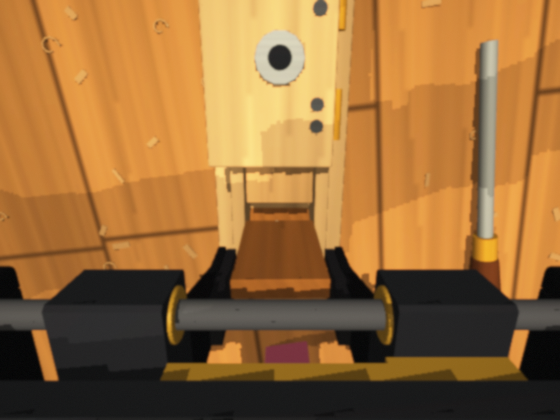

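>>> move_arm(increments="0.3 1 -20 0 0 0 255;0 0 -18 0 0 0 255;0 0 -14 0 0 0 255;0 0 -10 0 0 0 255;0 0 -7 0 0 0 255;0 0 -5 0 0 0 255;0 0 -4 0 0 0 255;0 0 0 0 0 0 255")

```text
time: 13.95
position: [0.5838, 0.043, 0.0736]
tool_rot: [-2.337, -2.099, 0.0]
ft_force: [0.3, 0.1, -0.1]
grip_width: 0.523
grip_force: 15.0
```

>>> move_arm(increments="0 0 -1.5 0 0 0 255;0 0 -1.5 0 0 0 255;0 0 -1 0 0 0 255;0 0 0 0 0 0 255;0 0 0 0 0 0 255;0 0 0 0 0 0 255;0 0 0 0 0 0 255;0 0 0 0 0 0 255")

```text
time: 14.62
position: [0.5844, 0.0432, 0.0715]
tool_rot: [2.337, 2.098, 0.001]
ft_force: [-2.1, -0.2, 5.9]
grip_width: 0.525
grip_force: 15.0
```

>>> move_arm(increments="0 0 0.7 0 0 0 255;0.1 1 0 0 0 0 255;0.1 1 0 0 0 0 255;0 0 0 0 0 0 255;0 0 0 0 0 0 79;0 0 0 0 0 0 79;0 0 0 0 0 0 79;0 0 0 0 0 0 79")

```text
time: 15.28
position: [0.5839, 0.0453, 0.0704]
tool_rot: [-2.337, -2.099, -0.0]
ft_force: [0.4, 0.5, -0.2]
grip_width: 0.674
grip_force: 0.0
```

>>> move_arm(increments="0 0 10 0 0 0 79;0 0 20 0 0 0 64;0 0 30 0 0 0 64;0 0 30 0 0 0 64;0 0 30 0 0 0 64;0 0 20 0 0 0 64;0 0 0 0 0 0 64;0 0 0 0 0 0 64")

```text
time: 15.95
position: [0.5849, 0.0453, 0.2125]
tool_rot: [2.336, 2.098, 0.004]
ft_force: [-0.4, -0.5, -0.5]
grip_width: 0.749
grip_force: 0.0
```

```bash
python3 - <<'E'
from an import *
w=ctrl.get_image("wrist");st=ctrl.get_state();print(st["position"],st["tool_rot"],st["grip_width"]*87)
save(w,"w6.png")
P=cloud(w).reshape(-1,3);P=P[~np.isnan(P).any(1)]
ex,ey=ax(-6.2);o=np.array([.57845,-.00078])
P[:,2]+=.0014
d=(P[:,:2]-o)@ey*1000;x=(P[:,:2]-o)@ex*1000;z=P[:,2]*1000
for zz in (70,80,95):
    k=(abs(x)<27)&(abs(z-zz)<3)&(d>30)&(d<60)
    if k.sum()>5: print(zz,k.sum(),np.percentile(d[k],[2,50,98]),np.percentile(x[k],[2,98]))
w1=pickle.load(open("w1.pkl","rb"))
P=cloud(w1).reshape(-1,3);P=P[~np.isnan(P).any(1)];P[:,2]+=.0014
Q=box(P,[.43,-.41,.05],[.53,-.325,.13]);ex,ey=ax(6)
for zz in range(60,122,6):
    k=abs(Q[:,2]*1000-zz)<3
    if k.sum()>5: print("wedge",zz,k.sum(),np.percentile(Q[k][:,:2]@ey,[2,98]),np.percentile(Q[k][:,:2]@ex,[2,98]))
E
```

```text
[0.584  0.045  0.2109] [2.3371 2.0986 0.0002] 65.28775234599249
70 96 [36.928  49.7997 58.4078] [-26.8513  26.6968]
80 95 [49.2436 49.7284 50.0561] [-20.8605  22.3871]
95 641 [40.065  45.3035 49.7889] [-20.6731  23.0415]
wedge 60 53 [-0.3973 -0.3964] [0.4227 0.4647]
wedge 66 42 [-0.3976 -0.3965] [0.4237 0.4655]
wedge 72 61 [-0.3975 -0.3966] [0.4229 0.4648]
wedge 78 53 [-0.3976 -0.3967] [0.4227 0.4645]
wedge 84 52 [-0.3975 -0.3965] [0.4239 0.4651]
wedge 90 69 [-0.3977 -0.3967] [0.4231 0.4654]
wedge 96 59 [-0.3976 -0.3964] [0.4228 0.465 ]
wedge 102 64 [-0.3977 -0.3965] [0.4241 0.4656]
wedge 108 62 [-0.3976 -0.3964] [0.4229 0.4651]
wedge 114 179 [-0.429  -0.3967] [0.4226 0.4657]
wedge 120 731 [-0.4264 -0.398 ] [0.4226 0.4658]
```

View pics/w6.png

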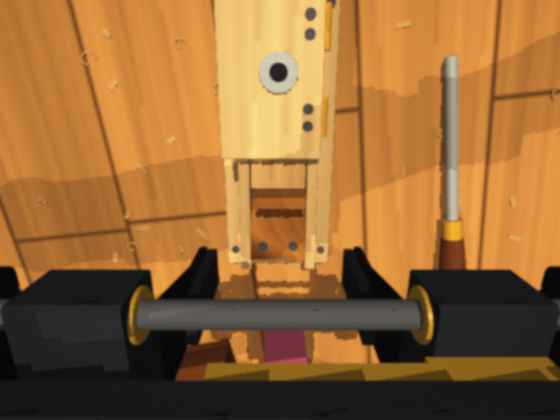

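```bash
python3 - <<'E'
from an import *
for im in(a,b):
    P=cloud(im).reshape(-1,3);P=P[~np.isnan(P).any(1)]
    for zl,zh in((.02,.08),(.1,.15),(.15,.2),(.2,.25)):
        Q=box(P,[.54,-.5,zl],[.75,-.28,zh]);print(zl,len(Q),np.percentile(Q,[1,99],0)[:,:2].tolist() if len(Q)>5 else "")
E
```

```text
0.02 475 [[0.6859350519337466, -0.38117448006587], [0.7366588717360177, -0.31913574103563946]]
0.1 1003 [[0.6642997048184018, -0.39386909119360425], [0.7374426009442943, -0.3188762338577226]]
0.15 207 [[0.6918176394555768, -0.36755746389380334], [0.7110563218276432, -0.3448619872898662]]
0.2 315 [[0.6862122971243422, -0.3709417895615161], [0.7126627973361036, -0.3437458344812822]]
0.02 103 [[0.6570313475795493, -0.3606000151593764], [0.71787335575484, -0.31474732813050854]]
0.1 579 [[0.6554802017068823, -0.39143363401187675], [0.7344201457469826, -0.3155002591635048]]
0.15 51 [[0.6829500138401348, -0.35883135316212045], [0.7038706443060452, -0.341438904154899]]
0.2 144 [[0.681467129772751, -0.36702120771707747], [0.7092794991435979, -0.34061966943652067]]
```

>>> move_arm(increments="-5 -20 0 0 0 1.5 64;-9 -37 0 0 0 1.5 64;-9 -37 0 0 0 1.5 64;-9 -37 0 0 0 1.5 64;-9 -37 0 0 0 1.5 64;-9 -37 0 0 0 1.5 64;-9 -37 0 0 0 1.5 64;-9 -37 0 0 0 1.7 64")

```text
time: 16.67
position: [0.5143, -0.2355, 0.2091]
tool_rot: [-2.098, -2.335, 0.001]
ft_force: [1.0, 0.3, 0.2]
grip_width: 0.748
grip_force: 0.0
```

>>> move_arm(increments="-9 -37 0 0 0 0 64;-9 -37 0 0 0 0 64;-9 -37 0 0 0 0 64;-4.3 -19.3 0 0 0 0 64;0 0 -25 0 0 0 64;0 0 -25 0 0 0 64;0 0 -15 0 0 0 64;0 0 0 0 0 0 64")

```text
time: 17.33
position: [0.4814, -0.3624, 0.1399]
tool_rot: [-2.095, -2.328, 0.0]
ft_force: [-0.7, 0.2, -0.1]
grip_width: 0.751
grip_force: 0.0
```

>>> move_arm(increments="0 0 0 0 0 0 64;0 0 0 0 0 0 64;0 0 0 0 0 0 64;0 0 0 0 0 0 64;0 0 0 0 0 0 64;0 0 0 0 0 0 64;0 0 0 0 0 0 64;0 0 0 0 0 0 64")

```text
time: 18.0
position: [0.4848, -0.3644, 0.1459]
tool_rot: [2.101, 2.335, -0.0]
ft_force: [0.6, -0.1, 0.2]
grip_width: 0.75
grip_force: 0.0
```

```bash
python3 - <<'E'
from an import *
w=ctrl.get_image("wrist");st=ctrl.get_state();print(st["position"],st["tool_rot"],st["grip_width"]*87)
P=cloud(w).reshape(-1,3);P=P[~np.isnan(P).any(1)];P[:,2]+=.0014
Q=box(P,[.43,-.41,.05],[.53,-.325,.13]);ex,ey=ax(6)
for zz in range(48,122,6):
    k=abs(Q[:,2]*1000-zz)<3
    if k.sum()>5: print("wedge",zz,k.sum(),np.percentile(Q[k][:,:2]@ey,[2,50,98]),np.percentile(Q[k][:,:2]@ex,[2,98]))
p=st["position"][:2];print("tcp s,x",p@ey,p@ex)
E
```

```text
[ 0.4848 -0.3644  0.1458] [ 2.1012  2.335  -0.    ] 65.18357947771702
wedge 48 20 [-0.3977 -0.397  -0.3968] [0.4249 0.4639]
wedge 54 116 [-0.3976 -0.3972 -0.3968] [0.4235 0.4655]
wedge 60 119 [-0.3977 -0.3972 -0.3968] [0.4237 0.4654]
wedge 66 133 [-0.3975 -0.3972 -0.3968] [0.4232 0.4653]
wedge 72 158 [-0.3976 -0.3972 -0.3968] [0.4235 0.4657]
wedge 78 143 [-0.3977 -0.3972 -0.3968] [0.4235 0.4651]
wedge 84 170 [-0.3977 -0.3973 -0.3968] [0.4236 0.4653]
wedge 90 170 [-0.3977 -0.3973 -0.3969] [0.4233 0.4654]
wedge 96 193 [-0.3977 -0.3972 -0.3969] [0.4233 0.4658]
wedge 102 205 [-0.3977 -0.3973 -0.3969] [0.4237 0.4656]
wedge 108 233 [-0.3978 -0.3974 -0.3969] [0.4233 0.4653]
wedge 114 541 [-0.4295 -0.398  -0.397 ] [0.4233 0.4658]
wedge 120 3205 [-0.4272 -0.4122 -0.3983] [0.4234 0.4655]
tcp s,x -0.41310388337981063 0.44404329953172494
```

>>> move_arm(increments="0 0 -20 0 0 0 64;0 0 -18 0 0 0 64;0 0 -13 0 0 0 64;0 0 -9 0 0 0 64;0 0 0 0 0 0 64;0 0 0 0 0 0 255;0 0 0 0 0 0 255;0 0 0 0 0 0 255", grip_force=30)

```text
time: 18.72
position: [0.4855, -0.3648, 0.0868]
tool_rot: [2.1, 2.334, 0.0]
ft_force: [1.0, -0.4, 1.1]
grip_width: 0.6
grip_force: 0.0
```

>>> move_arm(increments="0 0 0 0 0 0 255;0 0 0 0 0 0 255;0 0 0 0 0 0 255;0 0 5 0 0 0 255;0 0 20 0 0 0 255;0 0 35 0 0 0 255;0 0 35 0 0 0 255;0 0 35 0 0 0 255")

```text
time: 19.38
position: [0.4842, -0.3639, 0.2168]
tool_rot: [-2.1, -2.335, -0.0]
ft_force: [0.3, -1.0, -1.0]
grip_width: 0.501
grip_force: 30.0
```

>>> move_arm(increments="4 18 0 0 0 -1.5 255;9 36 0 0 0 -1.5 255;9 36 0 0 0 -1.5 255;9 36 0 0 0 -1.5 255;9 36 0 0 0 -1.5 255;9 36 0 0 0 -1.5 255;9 36 0 0 0 -1.5 255;9 36 0 0 0 -1.7 255")

```text
time: 20.05
position: [0.5516, -0.0926, 0.2159]
tool_rot: [2.339, 2.097, -0.001]
ft_force: [0.8, -0.5, -1.1]
grip_width: 0.503
grip_force: 30.0
```

>>> move_arm(increments="9 36 0 0 0 0 255;9 36 0 0 0 0 255;8 30 0 0 0 0 255;3.1 14 0 0 0 0 255;0 0 -10 0 0 0 255;0 0 -10 0 0 0 255;0 0 0 0 0 0 255;0 0 0 0 0 0 255")

```text
time: 20.72
position: [0.5799, 0.0192, 0.1942]
tool_rot: [-2.34, -2.095, 0.004]
ft_force: [-0.1, 1.1, -1.1]
grip_width: 0.505
grip_force: 30.0
```

>>> move_arm(increments="0 0 0 0 0 0 255;0 0 0 0 0 0 255;0 0 0 0 0 0 255;0 0 0 0 0 0 255;0 0 0 0 0 0 255;0 0 0 0 0 0 255;0 0 0 0 0 0 255;0 0 0 0 0 0 255")

```text
time: 21.38
position: [0.5809, 0.0217, 0.1957]
tool_rot: [2.337, 2.099, 0.0]
ft_force: [0.1, 0.2, -0.5]
grip_width: 0.5
grip_force: 30.0
```

```bash
cat > chk.py <<'E'
from an import *
w=ctrl.get_image("wrist");st=ctrl.get_state();print(st["position"],st["tool_rot"],st["grip_width"]*87,st["ft_force"])
P=cloud(w).reshape(-1,3);P=P[~np.isnan(P).any(1)]
ex,ey=ax(-6.2);o=np.array([.57845,-.00078]);P[:,2]+=.0014
d=(P[:,:2]-o)@ey*1000;x=(P[:,:2]-o)@ex*1000;z=P[:,2]*1000
for zz in range(70,250,8):
    k=(abs(x)<28)&(abs(z-zz)<4)&(d>-5)&(d<60)
    if k.sum()>5: print(zz,k.sum(),np.percentile(d[k],[2,50,98]).round(1),np.percentile(x[k],[2,98]).round(1))
k=(abs(z-95)<3)&(d>30)&(d<60)&(abs(x)<28);print("packer top",k.sum(),np.percentile(d[k],[2,98]),np.percentile(x[k],[2,98]))
p=st["position"][:2]-o;print("tcp d,x",p@ey*1000,p@ex*1000)
E
python3 chk.py
```

```text
[0.5809 0.0217 0.1957] [2.3374 2.099  0.0001] 43.6187706176083 [-0.663   0.0153 -0.9225]
70 292 [25.3 49.8 59.9] [-27.8  27.9]
78 110 [49.5 49.8 50.1] [-20.5  22.8]
86 111 [49.5 49.8 50.1] [-20.3  22.6]
94 772 [40.  45.5 49.9] [-20.6  22.8]
118 124 [38.5 38.9 39.3] [-20.7  20.9]
126 203 [38.5 38.9 39.2] [-21.   21.1]
134 230 [38.5 38.9 39.3] [-20.9  20.9]
142 235 [38.4 38.8 39.2] [-21.  21.]
150 274 [38.4 38.8 39.3] [-21.2  21.2]
158 295 [38.4 38.8 39.2] [-21.1  21. ]
166 334 [38.3 38.8 39.2] [-20.9  21.1]
174 371 [38.2 38.8 39.2] [-20.9  21.3]
182 412 [38.2 38.8 39.2] [-20.9  21.3]
190 483 [38.3 38.8 39.2] [-21.   21.3]
198 619 [32.  38.7 39.2] [-26.6  27. ]
206 765 [32.1 38.6 39.2] [-27.1  27.1]
214 865 [32.1 38.6 39.2] [-26.9  27. ]
222 1365 [24.4 38.4 39.2] [-26.9  27.3]
230 3541 [23.  31.3 38. ] [-25.1  25.5]
238 424 [13.9 32.3 34.2] [-27.7  27.7]
246 588 [12.2 16.9 34. ] [-26.6  27.2]
packer top 748 [40.0136 49.889 ] [-20.6237  22.7813]
tcp d,x 22.61719126577159 -0.016455521209350288
```

>>> move_arm(increments="-0.1 -0.7 -14 0 0 0 255;0 0 -14 0 0 0 255;0 0 -14 0 0 0 255;0 0 -13 0 0 0 255;0 0 -12 0 0 0 255;0 0 -8 0 0 0 255;0 0 -5 0 0 0 255;0 0 0 0 0 0 255")

```text
time: 22.1
position: [0.5801, 0.0209, 0.1145]
tool_rot: [-2.336, -2.098, 0.002]
ft_force: [0.0, -0.5, 0.2]
grip_width: 0.501
grip_force: 30.0
```

>>> move_arm(increments="0.1 1 0 0 0 0 255;0.1 0.5 -2 0 0 0 255;0 0 -2 0 0 0 255;0 0.2 -2 0 0 0 255;0 0.2 -2 0 0 0 255;0 0.2 -1.5 0 0 0 255;0 0 0 0 0 0 255;0 0 0 0 0 0 255")

```text
time: 22.77
position: [0.5808, 0.0229, 0.106]
tool_rot: [-2.338, -2.099, 0.001]
ft_force: [-0.1, -1.4, -0.7]
grip_width: 0.504
grip_force: 30.0
```

>>> move_arm(increments="0 0.2 -1 0 0 0 255;0 0.2 -1 0 0 0 255;0 0.2 -1 0 0 0 255;0 0.2 -1 0 0 0 255;0 0 0 0 0 0 255;0 0 0 0 0 0 255;0 0 0 0 0 0 255;0 0 0 0 0 0 255")

```text
time: 23.43
position: [0.5812, 0.023, 0.1023]
tool_rot: [2.338, 2.097, -0.0]
ft_force: [0.2, -4.0, 1.6]
grip_width: 0.503
grip_force: 30.0
```

>>> move_arm(increments="0 0 -1 0 0 0 255;0 0 -1 0 0 0 255;0 0 -1 0 0 0 255;0 0 0 0 0 0 255;0 0 0 0 0 0 255;0 0 0 0 0 0 255;0 0 0 0 0 0 255;0 0 0 0 0 0 255")

```text
time: 24.1
position: [0.5814, 0.023, 0.1017]
tool_rot: [2.338, 2.096, -0.001]
ft_force: [-4.4, -4.4, 15.8]
grip_width: 0.504
grip_force: 30.0
```

>>> move_arm(increments="0 0 2 0 0 0 79;0 0 0 0 0 0 79;0 0 0 0 0 0 79;0 0 0 0 0 0 79;0 0 15 0 0 0 79;0 0 25 0 0 0 79;0 0 20 0 0 0 255;0 0 0 0 0 0 255")

```text
time: 24.77
position: [0.5834, 0.0251, 0.165]
tool_rot: [2.334, 2.097, 0.008]
ft_force: [1.7, -0.3, 0.6]
grip_width: 0.61
grip_force: 0.0
```

>>> move_arm(increments="0 0 0 0 0 0 255;0 0 0 0 0 0 255;0 0 0 0 0 0 255;0 0 0 0 0 0 255;0 0 0 0 0 0 255;0 0 0 0 0 0 255;0 0 0 0 0 0 255;0 0 0 0 0 0 255")

```text
time: 25.43
position: [0.5809, 0.0239, 0.161]
tool_rot: [-2.337, -2.099, 0.0]
ft_force: [0.4, 0.1, 0.9]
grip_width: 0.042
grip_force: 0.0
```

```bash
python3 chk.py; python3 - <<'E'
from an import *
im=ctrl.get_image("scene");save(im,"s9.png",(80,110,390,290),2.5)
E
```

```text
[0.581  0.0239 0.1611] [-2.3376 -2.0989 -0.    ] 2.210112985612469 [ 0.3469 -0.9501  0.4051]
70 381 [24.4 50.1 59.3] [-27.9  27.8]
78 147 [49.8 50.1 50.5] [-20.6  23.1]
86 184 [49.8 50.1 50.4] [-20.4  22.6]
94 1125 [39.9 45.3 50.2] [-21.   23.2]
102 225 [39.6 40.  40.5] [-20.3  21.8]
110 249 [39.6 40.1 40.5] [-20.4  21.6]
118 276 [39.6 40.  40.5] [-20.3  21.6]
126 318 [39.5 40.  40.5] [-20.4  21.7]
134 2817 [10.1 29.  40. ] [-20.6  22. ]
158 25 [34.  35.5 36.2] [-9.7  9.9]
166 312 [16.9 34.6 36.4] [-10.1  10.3]
174 269 [34.  34.8 36.4] [-10.1  10.4]
182 357 [30.5 34.8 36.4] [-10.2  10.5]
190 336 [31.7 34.6 36.4] [-9.5  9.9]
198 353 [33.8 34.6 36.5] [-8.6  8.9]
206 392 [15.5 34.3 36.2] [-7.3  7.7]
214 311 [15.2 19.4 25.3] [-6.4  6.7]
222 87 [14.8 23.3 30.5] [-6.4  6.8]
230 108 [24.8 31.2 36.6] [-6.4  6.8]
238 108 [30.4 38.6 59.5] [-6.4  6.8]
246 1569 [42.4 55.9 59.5] [-6.3  6.7]
packer top 1079 [39.8744 50.2062] [-20.978   23.1753]
tcp d,x 24.767849057104474 -0.1617331355807224
```

View pics/s9.png

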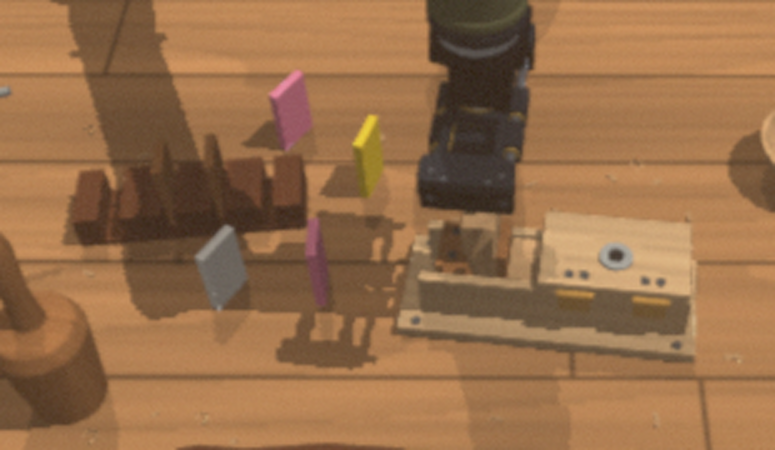

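>>> move_arm(increments="0 0 -12 0 0 0 255;0 0 -8 0 0 0 255;0 0 -4 0 0 0 255;0 0 -2 0 0 0 255;0 0 -1 0 0 0 255;0 0 -1 0 0 0 255;0 0 0 0 0 0 255;0 0 0 0 0 0 255")

```text
time: 26.2
position: [0.5811, 0.0239, 0.1336]
tool_rot: [2.337, 2.099, 0.0]
ft_force: [-2.1, 0.2, 2.4]
grip_width: 0.006
grip_force: 1.4
```

>>> move_arm(increments="0 0 -1 0 0 0 255;0 0 -1 0 0 0 255;0 0 -1 0 0 0 255;0 0 -1 0 0 0 255;0 0 0 0 0 0 255;0 0 0 0 0 0 255;0 0 0 0 0 0 255;0 0 0 0 0 0 255")

```text
time: 26.87
position: [0.5816, 0.0239, 0.1333]
tool_rot: [2.336, 2.097, 0.0]
ft_force: [-8.9, -2.5, 22.7]
grip_width: 0.002
grip_force: 11.2
```

>>> move_arm(increments="0 0 -1 0 0 0 255;0 0 -1 0 0 0 255;0 0 -1 0 0 0 255;0 0 -1 0 0 0 255;0 0 -1 0 0 0 255;0 0 -1 0 0 0 255;0 0 0 0 0 0 255;0 0 0 0 0 0 255")

```text
time: 27.53
position: [0.5824, 0.0238, 0.133]
tool_rot: [2.333, 2.095, -0.0]
ft_force: [-20.1, -2.8, 51.2]
grip_width: 0.004
grip_force: 25.7
```

```bash
python3 chk.py | grep -E "^(\[|78|86|110|126|134|pack|tcp)"
```

```text
[0.5824 0.0238 0.1329] [ 2.3333  2.0944 -0.0002] 0.44942986457345757 [-20.7351  -2.9229  51.905 ]
78 223 [49.8 50.1 50.5] [-20.6  23. ]
86 255 [49.8 50.1 50.5] [-20.1  23.2]
110 379 [39.7 40.1 40.6] [-19.4  22.9]
126 484 [39.5 40.1 40.6] [-19.   23.4]
134 2042 [23.5 34.8 40.2] [-19.   23.6]
packer top 1365 [39.8502 50.2407] [-20.4887  23.4919]
tcp d,x 24.87857152967535 1.2290380018477562
```

>>> move_arm(increments="-1 0 0 0 0 0 255;-1 0 0 0 0 0 255;-1 0 -0.5 0 0 0 255;0 0 -0.5 0 0 0 255;0 0 0 0 0 0 255;0 0 0 0 0 0 255;0 0 0 0 0 0 255;0 0 0 0 0 0 255")

```text
time: 28.25
position: [0.5823, 0.0238, 0.1329]
tool_rot: [2.33, 2.092, 0.008]
ft_force: [-14.8, -2.7, 50.7]
grip_width: 0.002
grip_force: 25.2
```

```bash
python3 -c "
from bench import ctrl
print(ctrl.get_state()['ft_force'],ctrl.close_job())"
```

```text
the job is handed in; nothing more can be done
[-14.77603564  -2.70057521  50.6675833 ] None
```

Job handed in at about 28 s: the lid is lowered shut, one packing piece fills the 19.7 mm gap with the two spares left in the rack, and the wedge is jammed tight with the fingers still pressing it down at about 50 N; I inferred that the blank is against the closed end from the wedge no longer sinking, since I could not see it.

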